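# Tip the foot model flat and shut the forming press

### The arm

A 7-joint arm with a two-finger parallel gripper is mounted at the origin on the work surface. World frame = base frame: x ahead of the robot, y to its left, z up, the work surface at z = 0. Lengths are in m, angles in rad, forces in N, time in s.
With the tool pointing down it reaches from about 0.4 to 0.925 m from the base axis. Payload 5.6 kg.
Tool frame: the origin (TCP) lies at the very end of the fingers, on their centre line; the grasp point (between the pads) lies 19 mm behind it; z points along the fingers, y is the line along which they close (so a half turn about z gives the same grasp; the last joint's range is limited). The gripper opens to 85 mm and grips with 20 to 120 N. Pads are 22 mm wide; open, the fingers measure 114 mm over their backs; the gripper's body (76 mm by 85 mm) begins 54 mm behind the grasp point. The pads swing forward as they close: fully open they stand 13 mm farther back than shut.
Start: joints at [-1.271, 0.468, -0.012, 1.603, 0.006, 1.071, -0.056], TCP at [0.219, 0.612, 0.231] pointing down, gripper open.
Joint ranges: [-2.53, 2.53], [-0.31, 2.02], [-1.57, 1.55], [0.28, 2.44], [-1.29, 4.43], [0.15, 1.84], [-2.92, 2.92]. Speed limits (rad/s): [2.57, 2.57, 3.14, 3.14, 3.14, 3.14, 3.14].

### API

Orientations are given as [roll, pitch, yaw] about the fixed x, y, z axes, in that order (R = Rz(yaw) Ry(pitch) Rx(roll)).
In Python, from workcell import status, get_image, calibration, robot gives the robot as it stands.
- The arm moves only by the shell command python3 -m crank 'ROWS'. ROWS is JSON, a list of rows, each an object with "offset": the shift along the world's x, y, z normalised to -1 to 1, where 1 is 0.15 m, a list of three; "dr": the turn, a rotation vector about the world's x, y, z normalised to -1 to 1, where 1 is 45 degrees, a list of three; "hand": the gripper command: -1 is shut, 1 is fully open, values between are in proportion. A call has 1 to 8 rows; each row shifts and turns the commanded pose from where the row before left it; what a row does not reach is not made up. A row lasts 1/12 s, in which the tool goes at most 41.7 mm and 7.16 degrees, less where a joint would pass 70% of its speed; a pose out of reach is approached as far as the arm can. A call with a number of a shift or a turn outside -1 to 1 is refused whole. A call with a gripper value outside its range is refused whole. The fingers move at their own pace and stop on an object; the grip force is fixed at half the most. Time passes only in rows, so rows that do not move let the fingers close. It gives the time, the measured TCP pose, the force, the opening and the grip force at its end, in the units of the state.
- status.read_state(): the state, without advancing time (a new reading comes with each control period).
- get_image(name): name is "side" or "top" or "wrist"; returns the picture (384x512x3 uint8, blue, green, red); there is no depth.
- calibration(name): a dict with "fx", "fy", "cx", "cy" (pixels), "rvec" (rotation vector, rad) and "tvec" (3), from world to camera coordinates, as OpenCV has them. Camera axes: x right, y down, z forward; pixel columns grow to the right and rows downward; lengths in m; the calibration is good to about 2 mm. A picture is of the moment at which its call begins: read the wrist's pose just before it. calibration takes no time and is no camera call; for the wrist camera it gives the pose at the moment of the call.
- robot.finish_job(): hands the job in; it is judged then, once.
The state is a dict: "time": time; "q": joint angles; "qvel": joint speeds; "joint_torque": joint torques, N m; "position": TCP position; "tcp_rot": TCP orientation; "force": force on the tool from outside, world axes, zero at the start; "ft_torque": the same for the moment, N m; "finger_gap": finger opening in m; "grip_force": force on a finger pad.
Only numpy, scipy, OpenCV 4.12 (cv2) and the standard library are available. Lean on these libraries where they do the work, as an engineer would, in place of code of your own. Each camera call takes 0.05 s, during which the arm holds its last target. There are 200 camera calls.

### The job

One of the two foot models in the open forming press has been left standing on its long edge, so the lid cannot shut. First push it over with the fingertips so that it lies on its flat base, sole side up; then push the lid over and down from its outside until it is fully shut, without slamming it. Only push: lift or carry nothing, keep off the black liner inside the lid, and leave the other model and the things on the bench where they are.

Things in the scene. Friction and masses are not known exactly. Their poses are not given: they have to be found in the camera images.
- press: The forming press: open-topped aluminium tray fixed to the bench, 360 mm along its x, 270 along y, 70 high, walls 6 mm, floor 8 mm thick (inside 348 x 258 mm, 62 deep). Origin: centre of its underside, on the bench; z up; x points away from the robot (turned up to 0.3 rad), y to the left. The lid is hinged along the top of its +y wall.
- lid (a joint): Lid angle in rad: 0 = shut, flat on the tray's rim; grows as it opens, to 2.0. It starts leaning back past upright (1.62 to 1.95), free edge up, outside looking to the press's +y. Shut, its free edge lies over the -y wall, outside on top, 84 mm above the bench. Stiff hinge (friction 1.4 N m): it stays where it is left; 1 to 8 N at the free edge moves it. No handle, no latch.
- hinge (a point): Middle of the hinge line, in the plane of the lid's underside: at x = 0, y = +135 mm, z = 70 mm in the press's frame. The hinge line runs along the press's x axis.
- lid_edge (a point): Middle of the lid's free edge, on its outside face. The lid is a flat aluminium panel, 360 mm along the hinge, 275 mm from hinge line to free edge, 14 mm thick, 0.75 kg (bulges on its outside 1.5 mm high). Axes are the lid's: at angle 0 as the press's (z out of the outside face, y from free edge to hinge); opening turns them about -x.
- liner (a point): Centre of the black liner plate on the inside of the lid, on its bare face: 330 x 235 x 4 mm, inset 15 to 22 mm from the panel's edges. The robot must not touch it. Axes as those of the lid's free edge.
- model: Foot model standing on its long edge in the far (+x) half of the tray: light-brown block 38 mm thick (its x), 220 long (y), 88 high (z), 0.35 to 0.7 kg; sole of a foot in relief (up to 12 mm) on its +x face, flat base on its -x face. Origin: centre of the edge face it stands on (tray floor, 8 mm over the bench), z up as it stands; turned up to 0.08 rad against the press.
- model_mid (a point): Centre of that model's block, 44 mm above its origin along its z. Standing, its top is 96 mm above the bench, 26 over the rim. Pushed at the top towards its -x by some 25 degrees it falls onto its flat base into the free room beside the other model. Lying right, its x axis points up, its top about 58 mm above the bench, below the rim.
- mate: The other foot model, the mirror image, already lying sole up in the -x (near) half of the tray, 88 mm along its x, 220 mm along its y, 38 mm plus up to 12 mm of relief high. Origin: centre of its flat base, z up. Leave it.
- jar: Screw-top jar with an orange label and black cap, 60 mm diameter, 95 mm high, on the bench on the -y side of the press. Origin: centre of its underside, z up. Leave it.
- tin: Tin with a blue label, 68 mm diameter, 80 mm high, on the bench on the -y side of the press. Origin: centre of its underside, z up. Leave it.
- spatula: Spatula lying on the bench on the -y side of the press, farther off than the jar and the tin. Origin: underside of the tool, which lies along its x. Leave it.
Not all that is in view belongs to the job. What is shaped like the mate but pink or yellow is not meant.

How it is judged:
On the way, in this order (a step that is already met when the one before it is completed fails the run):
1. the standing foot model lies on its flat base in the tray, at rest, while the lid is still open (angle between model's own x axis and vertical below 0.1 rad and z of model_mid in the frame of press below 0.04 m and linear speed of model below 0.03 m/s and value of joint lid above 1.2 rad), for 0.2 s.
2. the lid is shut (value of joint lid below 0.03 rad), for 0.2 s.
At the end, for the whole second after the job is handed in: Lid shut (within 0.03 rad, 8 mm at its free edge); the model that stood lies still on its flat base in the tray, sole up (within 0.1 rad, block centre under 40 mm above the bench); the other model lies flat and it, jar, tin and spatula are within 30 mm of their starts, jar and tin upright (value of joint lid below 0.03 rad and angle between model's own x axis and vertical below 0.1 rad and z of model_mid in the frame of press below 0.04 m and linear speed of model below 0.02 m/s and angle between mate's own z axis and vertical below 0.1 rad and distance of each of mate, jar, tin, spatula from where it was at the start of the episode below 0.03 m and angle between each of jar, tin's own z axis and vertical below 0.2 rad); the robot touches nothing.
It fails at once if the foot model is lifted or carried (its block's centre over 75 mm above the bench, or over 140 mm from its start; tipping alone brings it to 57 mm high and about 65 mm away) (height (world z) of model_mid above 0.075 m or distance of model_mid from where it was at the start of the episode above 0.14 m).
It fails at once if the robot touches the liner inside the lid (contact force between any of the fingers, the arm and lid_c1 above 0.5 N).
It fails at once if the lid is slammed (closing faster than 2.5 rad/s) (velocity of joint lid below -2.5 rad/s).
It fails at once if the other model is moved over 30 mm or tipped (distance of mate from where it was at the start of the episode above 0.03 m or angle between mate's own z axis and vertical above 0.4 rad).
It fails at once if the jar, the tin or the spatula is moved over 30 mm or knocked over (distance of any of jar, tin, spatula from where it was at the start of the episode above 0.03 m or angle between any of jar, tin's own z axis and vertical above 0.4 rad).
It also fails if it takes over 58 s, if anything falls off the work surface, if the arm or the gripper's body presses on something with over 40 N, if the wrist force passes 120 N, or if a joint passes its speed limit or range.

## Working session

There is one attempt and no reset: what is moved stays moved. The work goes in short steps, Python scripts to look and compute and a shell command to move; the robot and the scene stay as the last step left them, time stands still between calls to the robot, and variables do not carry over. Pictures are saved under pics/ and viewed, at most 10 in all, crops included, and the job is handed in when it is done.

```bash
mkdir -p pics; python3 - <<'E'
from workcell import status,get_image,calibration
import cv2
for n in("side","top"):cv2.imwrite(f"pics/{n}0.png",get_image(n));print({k:v for k,v in calibration(n).items()})
s=status.read_state();print(s["time"],s["position"],s["tcp_rot"],s["finger_gap"])
E
```

```text
{'fx': 440.06372673444343, 'fy': 440.06372673444343, 'cx': 257.24158098669244, 'cy': 192.87694005518952, 'rvec': array([ 2.29178426, -0.65969826,  0.25225664]), 'tvec': array([-0.45866963,  0.17019623,  1.16925581])}
{'fx': 447.651114247099, 'fy': 447.651114247099, 'cx': 260.1540482690602, 'cy': 196.08672751799506, 'rvec': array([ 2.18334846, -2.22750056,  0.05418033]), 'tvec': array([-0.10402874,  0.45161353,  1.31353222])}
0.1 [0.21838667 0.61167757 0.23042026] [-3.13996860e+00  1.43989298e-04  2.79871544e+00] 0.08536022406068172
```

View pics/side0.png

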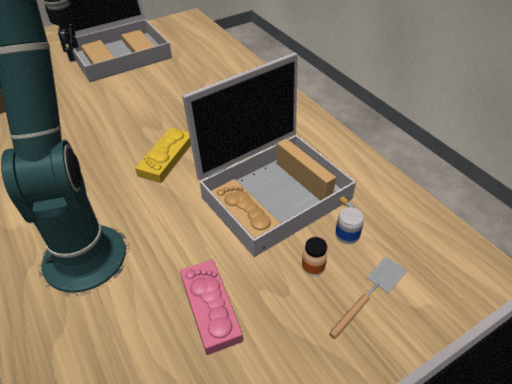

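View pics/top0.png

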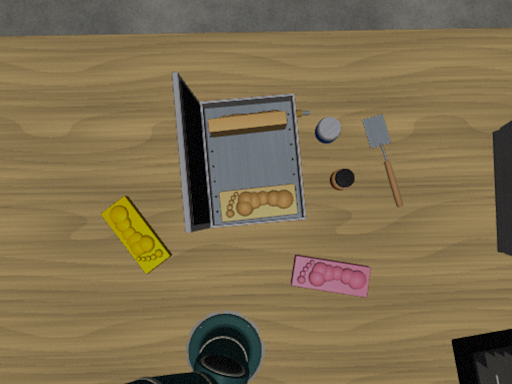

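Two presses are visible. The one at side (275,190) / top (252,160) has one standing model, at side (305,168) / top (247,123), and a lying mate at top (258,203), so it fits the description. The press at side (120,45) is out of reach and has no foot standing beside a lying sole-up mate. The pink and yellow feet are decoys. I'll confirm with an enlarged crop.

```bash
python3 - <<'E'
import cv2
im=cv2.imread("pics/top0.png")[60:240,165:355]
cv2.imwrite("pics/crop0.png",cv2.resize(im,None,fx=3.3,fy=3.3,interpolation=cv2.INTER_CUBIC))
E
```

```text
(no output)
```

View pics/crop0.png

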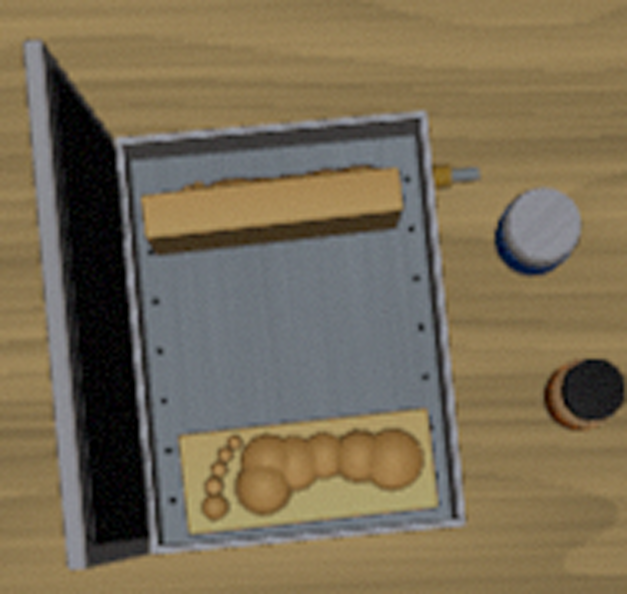

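The crop confirms the press: outer rim corners at (118,140), (427,113), (464,522) and (152,552), and the standing model's top face at (143,197), (400,168), (400,213), (145,237). The lid's free edge runs from (28,42) to (72,570).

```bash
cat >h.py <<'E'
import numpy as np,cv2
from workcell import calibration
def ray(n,uv,z=None,c=None):
    c=c or calibration(n);R=cv2.Rodrigues(c["rvec"])[0];C=-R.T@c["tvec"]
    d=R.T@np.array([(uv[0]-c["cx"])/c["fx"],(uv[1]-c["cy"])/c["fy"],1])
    return C+d*(z-C[2])/d[2] if z is not None else (C,d)
E
python3 - <<'E'
from h import *
f=lambda p,z:ray("top",(p[0]/3.3+165,p[1]/3.3+60),z)
np.set_printoptions(precision=4,suppress=True)
A,B,C,D=[f(p,.07)[:2] for p in((118,140),(427,113),(464,522),(152,552))]
o=(A+B+C+D)/4
x=(A+B-C-D);yaw=np.arctan2(x[1],x[0]);print("rim",A,B,C,D,"len",np.linalg.norm(A-D),np.linalg.norm(B-C),np.linalg.norm(A-B),"o",o,"yaw",yaw,np.arctan2(*(B-A))) 
ex=np.array([np.cos(yaw),np.sin(yaw)]);ey=np.array([-ex[1],ex[0]])
P=lambda w:np.array([(w[:2]-o)@ex,(w[:2]-o)@ey])
for p in((143,197),(400,168),(400,213),(145,237)):
    w=f(p,.096);print("model",w,P(w))
# lid: intersect ray with plane press-x = known; solve angle from free edge outside corners
from scipy.optimize import minimize_scalar
for p in((28,42),(72,570)):
    Cc,d=ray("top",(p[0]/3.3+165,p[1]/3.3+60))
    best=[]
    for th in np.linspace(1.5,2.0,51):
        # outside face free edge: lid coords (-.275 along y, +.014 z) rot
        y=.135-.275*np.cos(th)+.014*np.sin(th); z=.07+.275*np.sin(th)+.014*np.cos(th)
        w=Cc+d*(z-Cc[2])/d[2]; best.append((abs(P(w)[1]-y),th,y,z,P(w)[0]))
    print("lid",min(best))
print("jar cap",ray("top",(344,179),.095),"tin",ray("top",(328,128),.08))
E
```

```text
rim [0.7166 0.0509] [ 0.7353 -0.2159] [ 0.3822 -0.2393] [0.3621 0.0272] len 0.3553420092081671 0.3539260716075877 0.2673730409420948 o [ 0.5491 -0.0943] yaw 0.0663838686182221 3.071539017066533
model [0.6612 0.0274 0.096 ] [0.12  0.114]
model [ 0.6819 -0.1896  0.096 ] [ 0.1262 -0.1039]
model [ 0.6437 -0.1887  0.096 ] [ 0.0881 -0.1005]
model [0.6273 0.0263 0.096 ] [0.0861 0.1151]
lid (np.float64(0.0007397122217380481), np.float64(1.61), np.float64(0.1597674916194711), np.float64(0.3442399886210606), np.float64(0.17688069148125146))
lid (np.float64(0.0003976245157568947), np.float64(1.61), np.float64(0.1597674916194711), np.float64(0.3442399886210606), np.float64(-0.1802021346000212))
jar cap [ 0.4888 -0.3457  0.095 ] tin [ 0.6349 -0.3075  0.08  ]
```

Press origin is (0.549, -0.094) with yaw 0.066, and the sizes agree. The model's top centre is near (0.654, -0.081) and the lid angle is about 1.61. I'll rise, turn the tool and fly over the lid.

```bash
python3 -m crank '[{"offset":[0,0,0.26],"dr":[0,0,0.13],"hand":-1},{"offset":[0,0,0.26],"dr":[0,0,0.13],"hand":-1},{"offset":[0,0,0.26],"dr":[0,0,0.13],"hand":-1},{"offset":[0,0,0.26],"dr":[0,0,0.13],"hand":-1},{"offset":[0,0,0.24],"dr":[0,0,0],"hand":-1},{"offset":[0.16,-0.22,0],"dr":[0,0,0],"hand":-1},{"offset":[0.16,-0.22,0],"dr":[0,0,0],"hand":-1},{"offset":[0.16,-0.22,0],"dr":[0,0,0],"hand":-1}]'
```

```text
time: 0.77
position: [0.2908, 0.5122, 0.4233]
tcp_rot: [3.141, 0.0, -3.074]
force: [0.3, -0.5, -0.0]
finger_gap: -0.0001
grip_force: 0.0
```

```bash
python3 -m crank '[{"offset":[0.16,-0.22,0],"dr":[0,0,0],"hand":-1},{"offset":[0.16,-0.22,0],"dr":[0,0,0],"hand":-1},{"offset":[0.16,-0.22,0],"dr":[0,0,0],"hand":-1},{"offset":[0.16,-0.22,0],"dr":[0,0,0],"hand":-1},{"offset":[0.16,-0.22,0],"dr":[0,0,0],"hand":-1},{"offset":[0.16,-0.22,0],"dr":[0,0,0],"hand":-1},{"offset":[0.16,-0.22,0],"dr":[0,0,0],"hand":-1},{"offset":[0.16,-0.22,0],"dr":[0,0,0],"hand":-1}]'
```

```text
time: 1.43
position: [0.4832, 0.2472, 0.4232]
tcp_rot: [3.142, -0.0, -3.076]
force: [0.4, 0.6, -0.5]
finger_gap: 0.0001
grip_force: 0.0
```

```bash
python3 -m crank '[{"offset":[0.16,-0.22,0],"dr":[0,0,0],"hand":-1},{"offset":[0.16,-0.22,0],"dr":[0,0,0],"hand":-1},{"offset":[0.16,-0.22,0],"dr":[0,0,0],"hand":-1},{"offset":[0.16,-0.22,0],"dr":[0,0,0],"hand":-1},{"offset":[0.16,-0.22,0],"dr":[0,0,0],"hand":-1},{"offset":[0.16,-0.22,0],"dr":[0,0,0],"hand":-1},{"offset":[0.16,-0.22,0],"dr":[0,0,0],"hand":-1},{"offset":[0.16,-0.22,0],"dr":[0,0,0],"hand":-1}]'
```

```text
time: 2.1
position: [0.6752, -0.0164, 0.4229]
tcp_rot: [3.141, -0.001, -3.076]
force: [0.6, 0.9, 1.4]
finger_gap: 0.0001
grip_force: 0.0
```

```bash
python3 -m crank '[{"offset":[0.12,-0.24,0],"dr":[0,0,0],"hand":-1},{"offset":[0.12,-0.24,0],"dr":[0,0,0],"hand":-1},{"offset":[0,0,-0.26],"dr":[0,0,0],"hand":-1},{"offset":[0,0,-0.26],"dr":[0,0,0],"hand":-1},{"offset":[0,0,-0.26],"dr":[0,0,0],"hand":-1},{"offset":[0,0,-0.26],"dr":[0,0,0],"hand":-1},{"offset":[0,0,-0.26],"dr":[0,0,0],"hand":-1},{"offset":[0,0,0],"dr":[0,0,0],"hand":-1}]'; python3 - <<'E'
from workcell import get_image
import cv2
cv2.imwrite("pics/top1.png",cv2.resize(get_image("top")[60:260,160:360],None,fx=2.9,fy=2.9))
cv2.imwrite("pics/side1.png",get_image("side"))
E
```

```text
time: 2.77
position: [0.7053, -0.0857, 0.2184]
tcp_rot: [3.139, -0.016, -3.076]
force: [-1.3, 0.6, -1.5]
finger_gap: -0.0001
grip_force: 0.0
```

View pics/side1.png

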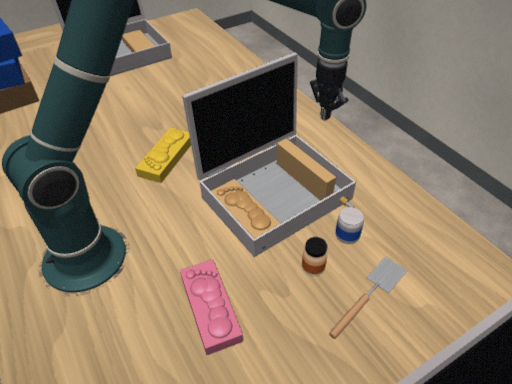

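The side view shows the arm clear of the lid, with the fingertips at (325,115) above and beyond the standing model at (305,165). I'll go down behind its top.

```bash
python3 -m crank '[{"offset":[0.06,0,0],"dr":[0,0,0],"hand":-1},{"offset":[0,0,-0.22],"dr":[0,0,0],"hand":-1},{"offset":[0,0,-0.22],"dr":[0,0,0],"hand":-1},{"offset":[0,0,-0.22],"dr":[0,0,0],"hand":-1},{"offset":[0,0,-0.22],"dr":[0,0,0],"hand":-1},{"offset":[0,0,0],"dr":[0,0,0],"hand":-1},{"offset":[0,0,0],"dr":[0,0,0],"hand":-1}]'; python3 - <<'E'
from workcell import get_image
import cv2
cv2.imwrite("pics/top2.png",cv2.resize(get_image("top")[60:260,160:360],None,fx=2.9,fy=2.9))
E
```

```text
time: 3.45
position: [0.7205, -0.0869, 0.0979]
tcp_rot: [-3.141, 0.001, -3.076]
force: [-0.6, -0.5, 0.8]
finger_gap: -0.0001
grip_force: 0.0
```

View pics/top2.png

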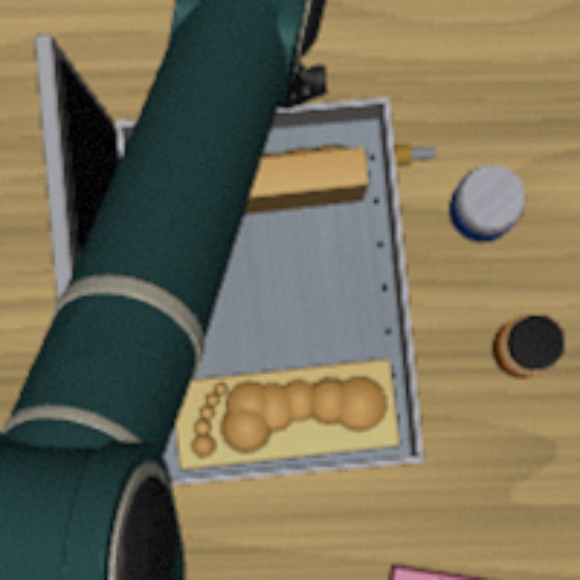

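```bash
python3 -m crank '[{"offset":[0,0,-0.09],"dr":[0,0,0],"hand":-1},{"offset":[-0.07,0,0],"dr":[0,0,0],"hand":-1},{"offset":[-0.07,0,0],"dr":[0,0,0],"hand":-1},{"offset":[-0.07,0,0],"dr":[0,0,0],"hand":-1},{"offset":[0,0,0],"dr":[0,0,0],"hand":-1}]'
```

```text
time: 3.92
position: [0.6881, -0.0873, 0.0851]
tcp_rot: [-3.141, 0.003, -3.077]
force: [-0.7, -0.3, 0.0]
finger_gap: 0.0002
grip_force: 0.0
```

```bash
python3 -m crank '[{"offset":[-0.06,0,0],"dr":[0,0,0],"hand":-1},{"offset":[-0.06,0,0],"dr":[0,0,0],"hand":-1},{"offset":[-0.06,0,0],"dr":[0,0,0],"hand":-1},{"offset":[-0.06,0,0],"dr":[0,0,0],"hand":-1}]'
```

```text
time: 4.25
position: [0.6619, -0.089, 0.0915]
tcp_rot: [-3.137, 0.023, -3.076]
force: [6.8, -2.8, 26.3]
finger_gap: -0.0
grip_force: 13.4
```

```bash
python3 - <<'E'
from workcell import get_image
import cv2
a=cv2.resize(get_image("side")[70:250,180:380],None,fx=2,fy=2);b=cv2.resize(get_image("wrist"),(480,360))
cv2.imwrite("pics/m3.png",cv2.resize(cv2.hconcat([a,b]),None,fx=.9,fy=.9))
E
```

```text
(no output)
```

View pics/m3.png

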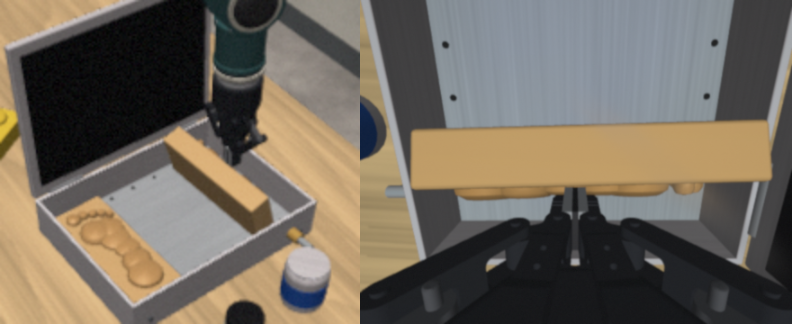

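The model is tipped a little, with the fingertip behind it. Its bottom seems to rest on a relief bulge, which explains the upward force. I'll ease up a little and keep pushing.

```bash
python3 -m crank '[{"offset":[0,0,0.05],"dr":[0,0,0],"hand":-1},{"offset":[0,0,0.04],"dr":[0,0,0],"hand":-1},{"offset":[0,0,0],"dr":[0,0,0],"hand":-1}]'
```

```text
time: 4.6
position: [0.6538, -0.0869, 0.0987]
tcp_rot: [-3.141, 0.004, -3.076]
force: [1.7, -0.3, 0.9]
finger_gap: 0.0001
grip_force: 0.3
```

```bash
python3 -m crank '[{"offset":[-0.05,0,0],"dr":[0,0,0],"hand":-1},{"offset":[-0.05,0,0],"dr":[0,0,0],"hand":-1},{"offset":[0,0,0],"dr":[0,0,0],"hand":-1}]'
```

```text
time: 4.85
position: [0.6342, -0.0868, 0.0951]
tcp_rot: [3.141, -0.004, -3.077]
force: [-0.5, -0.9, 0.2]
finger_gap: 0.0002
grip_force: 0.0
```

```bash
python3 -m crank '[{"offset":[0.02,0,0.2],"dr":[0,0,0],"hand":-1},{"offset":[0,0,0.26],"dr":[0,0,0],"hand":-1},{"offset":[0,0,0.26],"dr":[0,0,0],"hand":-1},{"offset":[0,0,0.26],"dr":[0,0,0],"hand":-1},{"offset":[0,0,0.26],"dr":[0,0,0],"hand":-1},{"offset":[0,0,0.26],"dr":[0,0,0],"hand":-1},{"offset":[0,0,0.26],"dr":[0,0,0],"hand":-1},{"offset":[0,0,0.26],"dr":[0,0,0],"hand":-1}]';  python3 - <<'E'
from workcell import get_image
import cv2
a=cv2.resize(get_image("side")[70:250,180:380],None,fx=2,fy=2);b=cv2.resize(get_image("wrist"),(480,360))
cv2.imwrite("pics/m4.png",cv2.resize(cv2.hconcat([a,b]),None,fx=.9,fy=.9))
E
```

```text
time: 5.52
position: [0.6391, -0.0867, 0.4005]
tcp_rot: [3.141, -0.001, -3.076]
force: [-0.2, -0.3, -0.1]
finger_gap: -0.0003
grip_force: 0.0
```

View pics/m4.png

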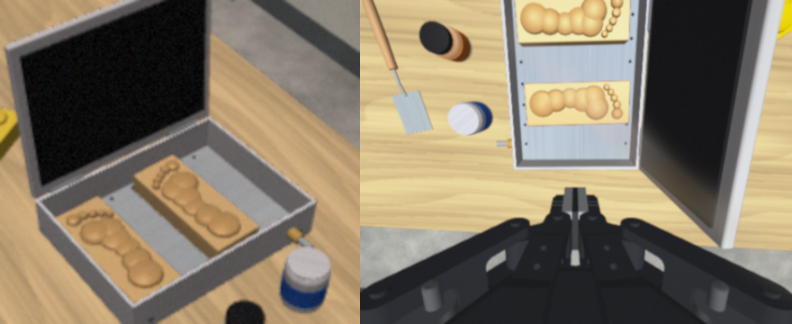

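The model lies flat, sole up, beside the mate, and the lid is still open. Next I'll cross over the lid to its outside.

```bash
python3 -m crank '[{"offset":[0,0,0.2],"dr":[0,0,0],"hand":-1},{"offset":[-0.08,0.24,0],"dr":[0,0,0],"hand":-1},{"offset":[-0.08,0.24,0],"dr":[0,0,0],"hand":-1},{"offset":[-0.08,0.24,0],"dr":[0,0,0],"hand":-1},{"offset":[-0.08,0.24,0],"dr":[0,0,0],"hand":-1},{"offset":[-0.08,0.24,0],"dr":[0,0,0],"hand":-1},{"offset":[-0.08,0.24,0],"dr":[0,0,0],"hand":-1},{"offset":[-0.08,0.24,0],"dr":[0,0,0],"hand":-1}]'
```

```text
time: 6.28
position: [0.5546, 0.1666, 0.4281]
tcp_rot: [-3.141, -0.002, -3.076]
force: [0.8, 0.2, -0.0]
finger_gap: -0.0002
grip_force: 0.0
```

```bash
python3 -m crank '[{"offset":[0,0,-0.25],"dr":[0,0,0],"hand":-1},{"offset":[0,0,-0.25],"dr":[0,0,0],"hand":-1},{"offset":[0,0,-0.25],"dr":[0,0,0],"hand":-1},{"offset":[0,0,-0.25],"dr":[0,0,0],"hand":-1},{"offset":[0,0,0],"dr":[0,0,0],"hand":-1}]'; python3 - <<'E'
# tip path: contact at radius r on outside face, tip half width w, world offsets
import numpy as np
w=.0145;yaw=.066;p=None
for th in np.arange(1.6,-.01,-.1):
    r=.215
    y=.135-r*np.cos(th)+.014*np.sin(th)+w; z=.07+r*np.sin(th)+.014*np.cos(th)
    print(round(th,2),np.round([-.094+y,z],3), None if p is None else np.round((np.array([y,z])-p)/.15,3)); p=np.array([y,z])
E
```

```text
time: 6.7
position: [0.5508, 0.1638, 0.2708]
tcp_rot: [-3.137, -0.015, -3.076]
force: [-2.0, -0.1, -0.4]
finger_gap: -0.0002
grip_force: 0.0
1.6 [0.076 0.284] None
1.5 [0.054 0.285] [-0.143  0.006]
1.4 [0.033 0.284] [-0.143 -0.008]
1.3 [0.011 0.281] [-0.142 -0.022]
1.2 [-0.009  0.275] [-0.139 -0.036]
1.1 [-0.03   0.268] [-0.135 -0.05 ]
1.0 [-0.049  0.258] [-0.129 -0.063]
0.9 [-0.067  0.247] [-0.122 -0.076]
0.8 [-0.084  0.234] [-0.114 -0.088]
0.7 [-0.1    0.219] [-0.104 -0.098]
0.6 [-0.114  0.203] [-0.094 -0.108]
0.5 [-0.126  0.185] [-0.083 -0.117]
0.4 [-0.137  0.167] [-0.071 -0.125]
0.3 [-0.146  0.147] [-0.058 -0.131]
0.2 [-0.152  0.126] [-0.044 -0.137]
0.1 [-0.157  0.105] [-0.031 -0.14 ]
-0.0 [-0.16   0.084] [-0.016 -0.143]
```

```bash
python3 -m crank '[{"offset":[0,-0.13,0.08],"dr":[0,0,0],"hand":-1},{"offset":[0,-0.13,0],"dr":[0,0,0],"hand":-1},{"offset":[0,-0.13,0],"dr":[0,0,0],"hand":-1},{"offset":[0,-0.13,0],"dr":[0,0,0],"hand":-1},{"offset":[0,-0.07,0],"dr":[0,0,0],"hand":-1},{"offset":[0,-0.07,0],"dr":[0,0,0],"hand":-1}]'
```

```text
time: 7.2
position: [0.5577, 0.0672, 0.2942]
tcp_rot: [3.139, 0.005, -3.075]
force: [2.3, 5.3, 4.3]
finger_gap: -0.0001
grip_force: 0.0
```

```bash
python3 -m crank '[{"offset":[0,-0.07,0],"dr":[0,0,0],"hand":-1},{"offset":[0,-0.07,0],"dr":[0,0,0],"hand":-1},{"offset":[0,-0.07,-0.005],"dr":[0,0,0],"hand":-1},{"offset":[0,-0.07,-0.005],"dr":[0,0,0],"hand":-1},{"offset":[0,-0.07,-0.01],"dr":[0,0,0],"hand":-1},{"offset":[0,-0.07,-0.01],"dr":[0,0,0],"hand":-1}]'
```

```text
time: 7.7
position: [0.5559, 0.0025, 0.2868]
tcp_rot: [3.141, -0.0, -3.076]
force: [0.1, 3.5, 0.6]
finger_gap: -0.0001
grip_force: 0.0
```

The lid follows at 3–5 N, so I'll continue along the arc.

```bash
python3 -m crank '[{"offset":[0,-0.07,-0.025],"dr":[0,0,0],"hand":-1},{"offset":[0,-0.07,-0.025],"dr":[0,0,0],"hand":-1},{"offset":[0,-0.07,-0.03],"dr":[0,0,0],"hand":-1},{"offset":[0,-0.065,-0.03],"dr":[0,0,0],"hand":-1},{"offset":[0,-0.065,-0.035],"dr":[0,0,0],"hand":-1},{"offset":[0,-0.06,-0.04],"dr":[0,0,0],"hand":-1},{"offset":[0,-0.06,-0.04],"dr":[0,0,0],"hand":-1}]'
```

```text
time: 8.28
position: [0.5561, -0.067, 0.2525]
tcp_rot: [-3.141, 0.0, -3.076]
force: [1.5, 2.1, 3.4]
finger_gap: -0.0001
grip_force: 2.0
```

```bash
python3 -m crank '[{"offset":[0,-0.055,-0.045],"dr":[0,0,0],"hand":-1},{"offset":[0,-0.055,-0.045],"dr":[0,0,0],"hand":-1},{"offset":[0,-0.05,-0.05],"dr":[0,0,0],"hand":-1},{"offset":[0,-0.05,-0.05],"dr":[0,0,0],"hand":-1},{"offset":[0,-0.045,-0.055],"dr":[0,0,0],"hand":-1},{"offset":[0,-0.045,-0.055],"dr":[0,0,0],"hand":-1}]'
```

```text
time: 8.78
position: [0.5558, -0.1118, 0.207]
tcp_rot: [-3.141, -0.0, -3.076]
force: [1.6, 1.1, 4.6]
finger_gap: -0.0
grip_force: 1.6
```

```bash
python3 -m crank '[{"offset":[0,-0.04,-0.06],"dr":[0,0,0],"hand":-1},{"offset":[0,-0.04,-0.06],"dr":[0,0,0],"hand":-1},{"offset":[0,-0.035,-0.06],"dr":[0,0,0],"hand":-1},{"offset":[0,-0.035,-0.06],"dr":[0,0,0],"hand":-1},{"offset":[0,-0.03,-0.065],"dr":[0,0,0],"hand":-1},{"offset":[0,-0.03,-0.065],"dr":[0,0,0],"hand":-1},{"offset":[0,-0.02,-0.07],"dr":[0,0,0],"hand":-1},{"offset":[0,-0.02,-0.07],"dr":[0,0,0],"hand":-1}]'
```

```text
time: 9.45
position: [0.5557, -0.1489, 0.1304]
tcp_rot: [-3.141, -0.0, -3.076]
force: [0.9, -1.0, 2.9]
finger_gap: 0.0004
grip_force: 1.1
```

```bash
python3 -m crank '[{"offset":[0,-0.01,-0.07],"dr":[0,0,0],"hand":-1},{"offset":[0,-0.01,-0.07],"dr":[0,0,0],"hand":-1},{"offset":[0,0,-0.06],"dr":[0,0,0],"hand":-1},{"offset":[0,0,0],"dr":[0,0,0],"hand":-1}]'
```

```text
time: 9.78
position: [0.5541, -0.1506, 0.0989]
tcp_rot: [3.14, -0.005, -3.076]
force: [-0.2, -0.4, 1.0]
finger_gap: 0.0001
grip_force: 0.0
```

```bash
python3 -m crank '[{"offset":[0,0,-0.04],"dr":[0,0,0],"hand":-1},{"offset":[0,0,-0.04],"dr":[0,0,0],"hand":-1},{"offset":[0,0,-0.02],"dr":[0,0,0],"hand":-1},{"offset":[0,0,0],"dr":[0,0,0],"hand":-1}]'
```

```text
time: 10.12
position: [0.5557, -0.151, 0.0859]
tcp_rot: [3.141, -0.001, -3.076]
force: [0.6, -0.0, -0.2]
finger_gap: -0.0
grip_force: 0.0
```

```bash
python3 -m crank '[{"offset":[0,0,-0.02],"dr":[0,0,0],"hand":-1},{"offset":[0,0,0],"dr":[0,0,0],"hand":-1},{"offset":[0,0,0],"dr":[0,0,0],"hand":-1}]'
```

```text
time: 10.37
position: [0.5563, -0.1511, 0.0841]
tcp_rot: [3.141, 0.001, -3.076]
force: [-0.8, -0.4, 4.7]
finger_gap: -0.0001
grip_force: 2.4
```

```bash
python3 -m crank '[{"offset":[0,0,-0.02],"dr":[0,0,0],"hand":-1},{"offset":[0,0,0],"dr":[0,0,0],"hand":-1},{"offset":[0,0,0],"dr":[0,0,0],"hand":-1}]'
```

```text
time: 10.62
position: [0.5564, -0.1512, 0.0839]
tcp_rot: [3.14, 0.001, -3.076]
force: [-9.5, 2.9, 27.8]
finger_gap: -0.0003
grip_force: 14.0
```

At 28 N with z at 0.084, the lid is hard on the rim and shut. I'll retreat and check.

```bash
python3 -m crank '[{"offset":[0,0,0.1],"dr":[0,0,0],"hand":-1},{"offset":[0,0,0.25],"dr":[0,0,0],"hand":-1},{"offset":[0,0,0.25],"dr":[0,0,0],"hand":-1},{"offset":[0,0,0.25],"dr":[0,0,0],"hand":-1},{"offset":[0,0,0],"dr":[0,0,0],"hand":-1},{"offset":[0,0,0],"dr":[0,0,0],"hand":-1}]'; python3 - <<'E'
from workcell import get_image
import cv2
cv2.imwrite("pics/s5.png",cv2.resize(get_image("side")[80:350,170:430],None,fx=2.2,fy=2.2))
E
```

```text
time: 11.12
position: [0.5575, -0.1513, 0.2105]
tcp_rot: [-3.141, 0.006, -3.076]
force: [-0.0, -0.4, -0.6]
finger_gap: 0.0002
grip_force: 0.0
```

View pics/s5.png

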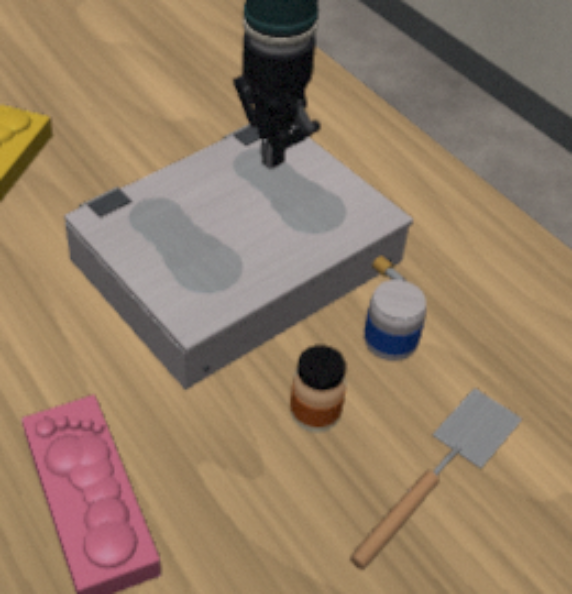

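The lid is flat on the rim from (68,220) to (410,220). The jar (320,385), tin (395,318) and spatula (440,470) haven't moved.

```bash
python3 -c "
from workcell import robot
print(robot.finish_job())"
```

```text
the job is handed in; nothing more can be done
None
```

Job handed in at about 11 s of the 58 s: the standing foot model was pushed onto its flat base, sole up, and the lid pushed shut; the last pictures show the jar, tin and spatula undisturbed, but no verdict came back.

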